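# Sweep the loose tube caps off the centrifuge bench deck into the catch bin

### The job

Clear the three loose screw caps off the raised work deck: with the closed fingers, gently sweep each one along the deck and off its open end so that it drops into the open catch bin there. Only push the caps: do not pinch, lift or press hard on them. Leave the balance weight, the small jar and everything else standing where it is.

Things in the scene. Friction and masses are not known exactly. Their poses are not given: they have to be found in the camera images.
- deck_top (a point): Raised grey work deck, fixed. Its flat top is 50 mm above the table, 260 mm along its own x and 250 mm along its own y, open at both y ends; low aluminium rims, 5 mm thick and 8 mm above the top, run along its two x sides only. This point is the centre of the top surface; x and y as just said, z up. Deck x is within about 10 degrees of straight away from the robot.
- bin: Open grey catch bin, fixed on the table against one y end of the deck (the +y or the -y end, it differs from start to start), axes parallel to the deck's. 270 mm along x, 120 mm along y, 46 mm high (so its rim lies 4 mm below the deck top), walls and floor 4 mm thick; origin at the centre of its underside. Its near wall starts 1 mm beyond the deck's end.
- storage_box: Closed brown box with lid, fixed against the other y end of the deck: 266 x 119 mm, 60 mm high, so 10 mm above the deck top. Origin at the centre of its underside, axes parallel to the deck's.
- cap1_mid (a point): One of three alike white ribbed tube screw caps lying flat and loose on the deck, closed side up: a low disc 30 mm across and 14 mm high, 10 to 17 g. The five loose things on the deck (three caps, weight, jar) each lie in their own lane along deck y, in any order, lane centres 50 mm apart (within 3 mm), so the way to either deck end is free of other things. This point is its centre, 7 mm above its underside.
- cap2_mid (a point): One of three alike white ribbed tube screw caps lying flat and loose on the deck, closed side up: a low disc 30 mm across and 14 mm high, 10 to 17 g. The five loose things on the deck (three caps, weight, jar) each lie in their own lane along deck y, in any order, lane centres 50 mm apart (within 3 mm), so the way to either deck end is free of other things. This point is its centre, 7 mm above its underside.
- cap3_mid (a point): One of three alike white ribbed tube screw caps lying flat and loose on the deck, closed side up: a low disc 30 mm across and 14 mm high, 10 to 17 g. The five loose things on the deck (three caps, weight, jar) each lie in their own lane along deck y, in any order, lane centres 50 mm apart (within 3 mm), so the way to either deck end is free of other things. This point is its centre, 7 mm above its underside.
- weight_mid (a point): Steel balance weight with a small knob on top, standing loose on the deck: 28 mm across, 42 mm high, 120 g. Stays. This point is its centre, half-way up.
- jar_mid (a point): Small square glass jar with a narrow round screw lid, standing loose on the deck: 28 x 28 mm, 45 mm high, lid 18 mm across, 60 g. Stays. This point is its centre, half-way up.
- beaker_mid (a point): Glass beaker on the table to the robot's right, 70 mm across, 85 mm high. Stays. Centre, half-way up.
- dishes_mid (a point): Stack of clear culture dishes on the table to the robot's left, 92 mm across, 45 mm high. Stays. Centre, half-way up.
- bottle_mid (a point): Amber bottle on the table to the robot's left, 66 mm across, 140 mm high. Stays. Centre, half-way up.
- rack_mid (a point): White tube rack with four capped tubes on the table to the robot's right, 190 mm long (roughly away from the robot), 90 mm wide, 95 mm high. Stays. This point is 30 mm above its underside, on its middle.

How it is judged:
At the end, for the whole second after the job is handed in: All three caps lie at rest inside the catch bin (centre between its walls and below its rim, at most 42 mm above the table), and the weight, jar, beaker, dishes, bottle and rack stand upright (within 0.2 rad) within 15 mm of where they started (x of cap1_mid in the frame of bin between -0.131 and 0.131 m and y of cap1_mid in the frame of bin between -0.056 and 0.056 m and z of each of cap1_mid, cap2_mid, cap3_mid in the frame of bin below 0.042 m and linear speed of each of cap1, cap2, cap3 below 0.02 m/s and x of cap2_mid in the frame of bin between -0.131 and 0.131 m and y of cap2_mid in the frame of bin between -0.056 and 0.056 m and x of cap3_mid in the frame of bin between -0.131 and 0.131 m and y of cap3_mid in the frame of bin between -0.056 and 0.056 m and distance of each of weight_mid, jar_mid, beaker_mid, dishes_mid, bottle_mid, rack_mid from where it was at the start of the episode below 0.015 m and angle between each of weight_mid, jar_mid, beaker_mid, dishes_mid, bottle_mid, rack_mid's own z axis and vertical below 0.2 rad); the robot touches nothing.
It fails at once if a cap is lifted more than 15 mm above where it lies on the deck (height (world z) of any of cap1_mid, cap2_mid, cap3_mid above 0.072 m).
It fails at once if a cap is pinched or pressed hard (more than 15 N from the fingers) (contact force between the fingers and cap1 above 15 N or contact force between the fingers and cap2 above 15 N or contact force between the fingers and cap3 above 15 N).
It fails at once if a standing bystander is shifted more than 15 mm or tipped (distance of any of weight_mid, jar_mid, beaker_mid, dishes_mid, bottle_mid, rack_mid from where it was at the start of the episode above 0.015 m or angle between any of weight_mid, jar_mid, beaker_mid, dishes_mid, bottle_mid, rack_mid's own z axis and vertical above 0.35 rad).
It also fails if it takes over 51 s, if anything falls off the work surface, if the arm or the gripper's body presses on something with over 40 N, if the wrist force passes 120 N, or if a joint passes its speed limit or range.

### The arm

A 7-joint arm with a two-finger parallel gripper is mounted at the origin on the work surface. World frame = base frame: x ahead of the robot, y to its left, z up, the work surface at z = 0. Lengths are in m, angles in rad, forces in N, time in s.
With the tool pointing down it reaches from about 0.425 to 0.95 m from the base axis. Payload 4.7 kg.
Tool frame: the origin (TCP) lies midway between the tips of the shut fingers; the grasp point (between the pads) lies 19 mm behind it (robot.grasp_offset is the distance from the TCP to the grasp point, in m); x points along the fingers, y is the direction in which the jaws open and shut, and the axes are right-handed (so a half turn about x gives the same grasp; the last joint's range is limited). The gripper opens to 85 mm and grips with 20 to 120 N. Pads are 22 mm wide; open, the fingers measure 114 mm over their backs; the gripper's body (76 mm by 85 mm) begins 54 mm behind the grasp point. The pads swing forward as they close: fully open they stand 13 mm farther back than shut.
Start: joints at [-1.317, 0.469, -0.049, 1.532, 0.024, 1.141, -0.082], TCP at [0.188, 0.648, 0.231] pointing down, gripper open.
Joint ranges: [-2.59, 2.59], [-0.33, 1.99], [-1.39, 1.29], [0.1, 2.45], [-1.04, 4.18], [0.21, 1.99], [-2.66, 2.66]. Speed limits (rad/s): [2.57, 2.57, 3.14, 3.14, 3.14, 3.14, 3.14].

### API

Orientations are given as a unit quaternion [x, y, z, w].
In Python, from station import robot gives the robot as it stands. The module is installed in compiled form; this text tells all that it offers.
- The arm moves only by the tool move_arm, never from a script. Its argument "targets" is a list of rows, each an object of numbers: "x", "y", "z": the shift along the tool's x, y, z in m; "rx", "ry", "rz": the turn, a rotation vector about the tool's x, y, z in rad; "fingers": the finger opening in m, from 0 to 0.0854. In form: [{"x": .., "y": .., "z": .., "rx": .., "ry": .., "rz": .., "fingers": ..}, ...]. A call has 1 to 5 rows; each row shifts and turns the commanded pose from where the row before left it, along the tool's axes as they then stand; what a row does not reach is not made up. A row lasts 1/12 s, in which the tool goes at most 41.7 mm and 7.16 degrees, less where a joint would pass 70% of its speed; a pose out of reach is approached as far as the arm can. A call with a gripper value outside its range is refused whole. The fingers move at their own pace and stop on an object; the grip force is fixed at half the most. Time passes only in rows, so rows that do not move let the fingers close. It gives the time, the measured TCP pose, the force and the opening at its end, in the units of the state.
- robot.get_obs(): the state, without advancing time (a new reading comes with each control period).
- robot.grab_frame(name): name is "side" or "top" or "wrist"; returns a dict with "pixels" (480x640x3 uint8, blue, green, red), "fov_y" (degrees; the focal length in pixels is half the picture's height over the tangent of half this angle, whatever the lens; pixels are square), "cx", "cy" (the principal point, pixels), "dist_coeffs" ([k1, k2, p1, p2, k3] as OpenCV has them; the pictures are not rectified), "extrinsics" (4x4, takes a point from world to camera coordinates). Camera axes: x right, y down, z forward; pixel columns grow to the right and rows downward; lengths in m; the calibration is good to about 2 mm. A picture is of the moment at which its call begins. There is no depth.
- robot.sign_off(): hands the job in, once; it reports no verdict.
The state is a dict: "t": time; "joint_positions": joint angles; "qvel": joint speeds; "effort": joint torques, N m; "tcp_pos": TCP position; "orientation": TCP orientation; "wrist_force": force on the tool from outside, world axes, zero at the start; "moment": the same for the moment, N m; "finger_gap": finger opening in m.
Only numpy, scipy, OpenCV 4.12 (cv2) and the standard library are available. Lean on these libraries where they do the work, as an engineer would, in place of code of your own. Each camera call takes 0.05 s, during which the arm holds its last target. There are 200 camera calls.

## Working session

There is one attempt and no reset: what is moved stays moved. The work goes in short steps, Python scripts to look and compute and a tool call to move; the robot and the scene stay as the last step left them, time stands still between calls to the robot, and variables do not carry over. Pictures are saved under pics/ and viewed, about 8 in all and at most 12, crops included, and the job is handed in when it is done.

Besides the shell and the picture viewer there is one more tool, called after "Call:" by a JSON object that holds its "op" and its "data", one argument or row to a line. move_arm: Moves the arm, as the interface text tells. Its arguments: {"type":"object","properties":{"targets":{"type":"array","items":{"type":"object","properties":{"x":{"type":"number"},"y":{"type":"number"},"z":{"type":"number"},"rx":{"type":"number"},"ry":{"type":"number"},"rz":{"type":"number"},"fingers":{"type":"number"}}}}},"required":["targets"]}

```bash
mkdir -p pics; cat > h.py <<'E'
import numpy as np, cv2
from station import robot
def cam(n):
    f=robot.grab_frame(n); F=240/np.tan(np.radians(f["fov_y"])/2)
    f["K"]=np.array([[F,0,f["cx"]],[0,F,f["cy"]],[0,0,1]]); f["d"]=np.array(f["dist_coeffs"],float)
    f["E"]=np.array(f["extrinsics"]); return f
def ray(f,px,z):
    "pixels -> world points on plane z"
    u=cv2.undistortPoints(np.array(px,float).reshape(-1,1,2),f["K"],f["d"]).reshape(-1,2)
    R,t=f["E"][:3,:3],f["E"][:3,3]; c=-R.T@t
    d=np.c_[u,np.ones(len(u))]@R
    return c+d*((z-c[2])/d[:,2])[:,None]
def proj(f,P):
    R,t=f["E"][:3,:3],f["E"][:3,3]
    return cv2.projectPoints(np.array(P,float).reshape(-1,3),cv2.Rodrigues(R)[0],t,f["K"],f["d"])[0].reshape(-1,2)
E
python3 - <<'E'
from h import *
a=cam("top");b=cam("side")
cv2.imwrite("pics/top0.png",a["pixels"]);cv2.imwrite("pics/side0.png",b["pixels"])
for f in(a,b): print(f["fov_y"],f["d"],-f["E"][:3,:3].T@f["E"][:3,3])
print(robot.get_obs())
E
```

```text
46.29195219212348 [-0.08232866  0.          0.          0.          0.        ] [ 0.37635981 -0.01204821  1.43220994]
54.85328509683876 [-0.08132714  0.          0.          0.          0.        ] [ 0.10597131 -0.73260197  0.78272595]
{'t': 0.1, 'joint_positions': array([-1.31686837,  0.46939506, -0.04861987,  1.53357387,  0.02406913,
        1.14100166, -0.08229641]), 'qvel': array([ 0.00080036, -0.00200909,  0.00099065, -0.0024555 , -0.00117044,
        0.00100663, -0.00017099]), 'effort': array([ 6.42466057e-04, -5.11512744e+01, -4.72099101e-02, -2.38392431e+01,
        1.07538045e-02,  4.35758557e-03, -1.90471110e-05]), 'tcp_pos': array([0.1881909 , 0.64768672, 0.23034358]), 'orientation': array([ 0.09901805,  0.70013133, -0.10027618,  0.69996874]), 'wrist_force': array([ 0.26985801, -0.45876494, -0.80030372]), 'moment': array([ 0.03918333, -0.03291634, -0.03514262]), 'finger_gap': 0.08525317269333518}
```

View pics/top0.png

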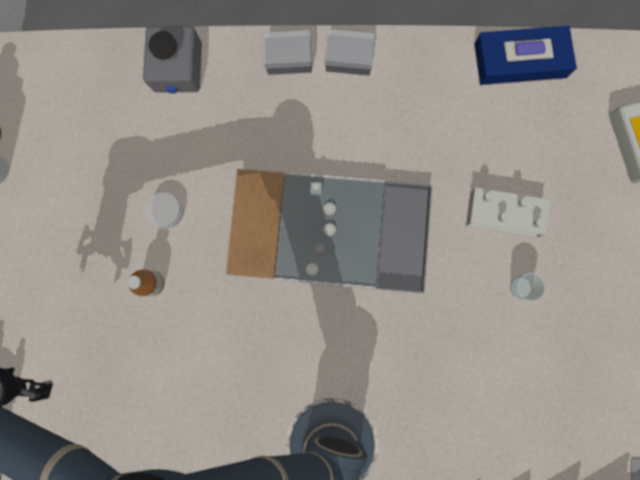

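View pics/side0.png

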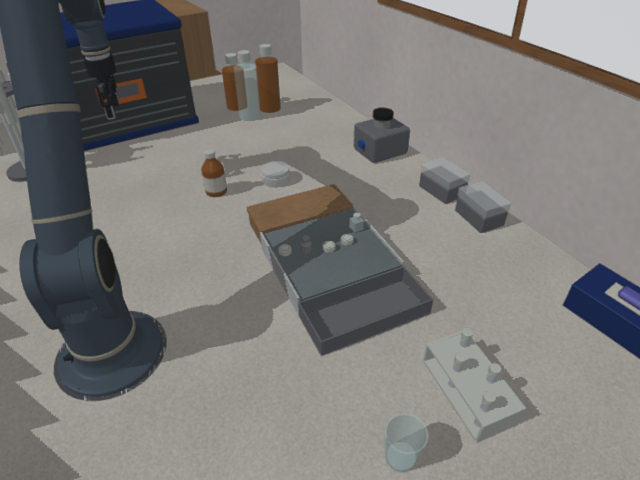

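The top view shows the bin on the right (-y) and the brown box on the left (+y). By lane from the near side: cap (312,269), dark weight (320,248), cap (330,230), cap (329,209), jar (316,188). Next I'll measure positions from an enlarged crop.

```bash
python3 - <<'E'
from h import *
a=cam("top");b=cam("side")
def crop(f,x,y,w,h,s,n):
    c=cv2.resize(f["pixels"][y:y+h,x:x+w],None,fx=s,fy=s,interpolation=cv2.INTER_CUBIC)
    c=np.clip(c.astype(float)*1.5,0,255).astype(np.uint8); return c
A=crop(a,220,160,220,140,3.6,0)
cv2.imwrite("pics/c1.png",A)
B=crop(b,240,180,200,150,4,0);cv2.imwrite("pics/c2.png",B)
# caps: bright, low saturation on deck
for f,n,(x,y,w,h) in((a,"top",(290,178,80,104)),(b,"side",(270,210,110,60))):
    p=f["pixels"][y:y+h,x:x+w].astype(np.float32); g=p.mean(2)
    bg=cv2.medianBlur(np.clip(g,0,255).astype(np.uint8),31).astype(float)
    m=((g-bg)>18).astype(np.uint8)
    k,_,st,c=cv2.connectedComponentsWithStats(m)
    for i in range(1,k):
        if st[i,4]>15:
            q=c[i]+[x,y]; print(n,q.round(1),st[i],ray(f,[q],.060)[0].round(4))
E
```

```text
top [314.9 188. ] [ 20   4  11  13 135] [0.6378 0.0439 0.06  ]
top [329.  208.6] [ 33  25  13  13 130] [0.5862 0.0086 0.06  ]
top [329.2 229.3] [ 33  46  13  12 120] [0.5348 0.0077 0.06  ]
top [312.  268.5] [ 16  85  13  12 113] [0.4382 0.0493 0.06  ]
top [293.6 280.2] [  0 101   9   3  23] [0.4094 0.094  0.06  ]
side [354.5 219.3] [ 79   3  14  16 113] [0.6462 0.0649 0.06  ]
side [307.5 223.7] [29  9 18 12 38] [0.5321 0.1098 0.06  ]
side [374.9 231.2] [100  15  10  14  51] [ 0.6639 -0.003   0.06  ]
side [346.1 238.7] [ 71  24  12  11 107] [0.5857 0.0083 0.06  ]
side [328.2 245.7] [ 53  31  12  11 106] [0.5341 0.0076 0.06  ]
side [285.9 249.9] [10 35 12 11 93] [0.4386 0.045  0.06  ]
side [270.6 266.1] [ 0 51  3  9 17] [0.3829 0.0111 0.06  ]
side [301.1 267.2] [27 53 10  7 17] [ 0.4418 -0.0274  0.06  ]
```

View pics/c1.png

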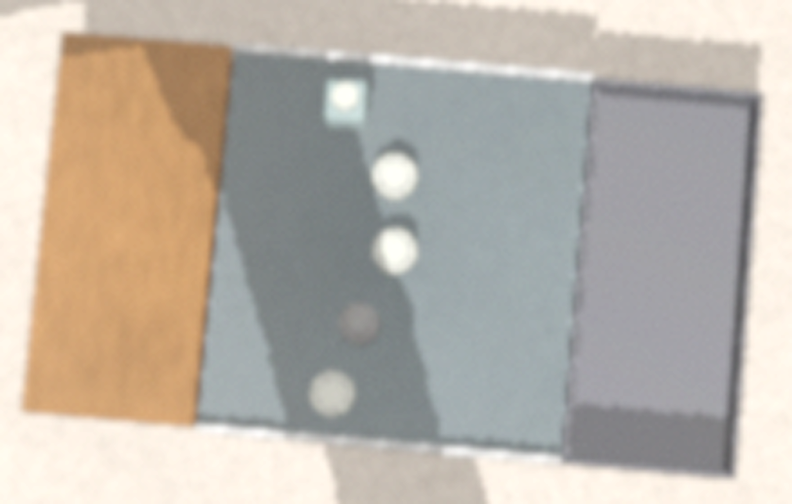

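View pics/c2.png

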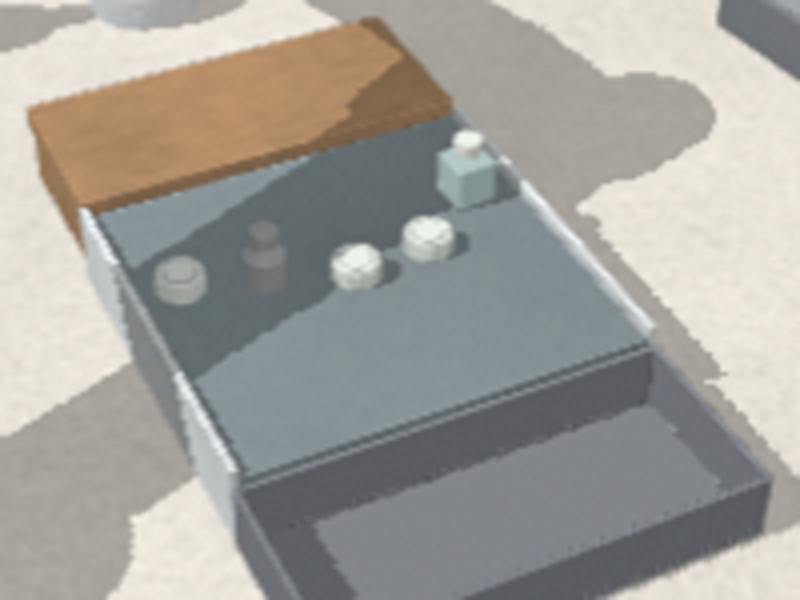

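Cap positions from the two views agree within 4 mm. Next I'll work out the deck frame and the tool alignment.

```bash
python3 - <<'E'
from h import *
from scipy.spatial.transform import Rotation as R
a=cam("top"); w=lambda q,z: ray(a,(np.array(q,float)+.5)/3.6-.5+[220,160],z)[:,:2]
box=w([(63,35),(24,410)],.06); bn=w([(760,95),(733,475)],.046); rim=w([(231,48),(594,76),(563,460),(196,424)],.058)
ang=lambda v: np.degrees(np.arctan2(v[1],v[0]))
print("angles of deck x:",ang(box[0]-box[1]),ang(bn[0]-bn[1]),ang(rim[0]-rim[3])," y-90:",ang(rim[0]-rim[1])-90,ang(rim[3]-rim[2])-90)
print("sizes",np.linalg.norm(rim[0]-rim[3]),np.linalg.norm(rim[0]-rim[1]),np.linalg.norm(box[0]-bn[0]))
th=np.radians(np.mean([ang(box[0]-box[1]),ang(bn[0]-bn[1]),ang(rim[0]-rim[1])-90,ang(rim[3]-rim[2])-90]))
c=rim.mean(0); D=np.array([[np.cos(th),np.sin(th)],[-np.sin(th),np.cos(th)]])
print("c",c,"th",np.degrees(th))
wt=w([(359,322)],.08)[0]
for n,p in dict(A=(.4384,.0475),W=wt,B=(.5345,.0077),C=(.586,.0085),J=(.6378,.0439),boxm=box.mean(0),binm=bn.mean(0)).items(): print(n,np.round(p,4),(D@(np.array(p)-c)).round(4))
o=robot.get_obs(); T=R.from_quat(o["orientation"]).as_matrix(); print(T.round(3)); print("tool y angle-90:",ang(T[:2,1])-90)
Dt=np.array([[0,np.sin(-th)*-1*-1,0]]); 
Q=np.c_[[0,0,-1],[-np.sin(th),np.cos(th),0],[np.cos(th),np.sin(th),0]]
print("rotvec tool",R.from_matrix(T.T@Q).as_rotvec(), "tcp deck",D@(o["tcp_pos"][:2]-c))
np.savez("deck.npz",c=c,th=th,D=D,Q=Q)
E
```

```text
angles of deck x: -4.528036262795863 -4.698135430663651 -4.401887888302323  y-90: -4.294537078045593 -5.237872569346493
sizes 0.261040023699001 0.25202708685103853 0.48653769197331853
c [0.53551398 0.00686423] th -4.6896453352129
A [0.4384 0.0475] [-0.1001  0.0326]
W [0.4843 0.031 ] [-0.0531  0.0198]
B [0.5345 0.0077] [-0.0011  0.0008]
C [0.586  0.0085] [0.0502 0.0058]
J [0.6378 0.0439] [0.0989 0.0453]
boxm [0.5546 0.2494] [-0.0008  0.2433]
binm [ 0.5151 -0.2351] [-0.0005 -0.2429]
[[-0.     0.279  0.96 ]
 [-0.001  0.96  -0.279]
 [-1.    -0.001  0.   ]]
tool y angle-90: -16.20277345662322
rotvec tool [-2.00941966e-01 -5.31394639e-05  8.65482233e-04] tcp deck [-0.39847837  0.61055221]
```

Call:
{"op": "move_arm", "data": {
  "targets": [
    {"rx":-0.1,"fingers":0},
    {"rx":-0.1,"fingers":0},
    {"y":-0.032,"z":0.018,"fingers":0},
    {"y":-0.032,"z":0.018,"fingers":0},
    {"y":-0.032,"z":0.018,"fingers":0}
  ]
}}

```text
$.targets[0]: bad value
```

Call:
{"op": "move_arm", "data": {
  "targets": [
    {"y":-0.032,"z":0.018,"fingers":0},
    {"y":-0.032,"z":0.018,"fingers":0},
    {"y":-0.032,"z":0.018,"fingers":0},
    {"y":-0.032,"z":0.018,"fingers":0},
    {"y":-0.032,"z":0.018,"fingers":0}
  ]
}}

```text
$.targets[0]: bad value
```

Call:
{"op": "move_arm", "data": {
  "targets": [
    {"y":-0.032,"z":0.018,"fingers":0},
    {"y":-0.032,"z":0.018,"fingers":0},
    {"y":-0.032,"z":0.018,"fingers":0},
    {"y":-0.032,"z":0.018,"fingers":0},
    {"y":-0.032,"z":0.018,"fingers":0}
  ]
}}

```text
$.targets[0]: bad value
```

```bash
cat >> h.py <<'E'
from scipy.spatial.transform import Rotation as R_
def where():
    d=np.load("deck.npz"); o=robot.get_obs(); T=R_.from_quat(o["orientation"]).as_matrix()
    print("t",round(o["t"],2),"deck",(d["D"]@(o["tcp_pos"][:2]-d["c"])).round(4),"z",o["tcp_pos"][2].round(4),"rotvec left",R_.from_matrix(T.T@d["Q"]).as_rotvec().round(4),"F",o["wrist_force"].round(1),"q",o["joint_positions"].round(2),"gap",round(o["finger_gap"],4))
E
python3 -c "
from h import *
where()"
```

```text
t 0.25 deck [-0.3985  0.6106] z 0.2308 rotvec left [-2.009e-01 -1.000e-04  9.000e-04] F [ 0.2 -0.  -0.2] q [-1.32  0.47 -0.05  1.53  0.02  1.14 -0.08] gap 0.0852
```

Call:
{"op": "move_arm", "data": {
  "targets": [
    {"x":0,"y":0,"z":0,"rx":-0.1,"ry":0,"rz":0,"fingers":0.0},
    {"x":0,"y":0,"z":0,"rx":-0.1,"ry":0,"rz":0,"fingers":0.0}
  ]
}}

```text
t: 0.42
tcp_pos: [0.1882, 0.6481, 0.2311]
orientation: [0.027, 0.707, -0.028, 0.707]
wrist_force: [0.4, 0.3, -0.7]
finger_gap: 0.0638
```

All fields are required in every row.

Call:
{"op": "move_arm", "data": {
  "targets": [
    {"x":0,"y":-0.032,"z":0.018,"rx":0,"ry":0,"rz":0,"fingers":0},
    {"x":0,"y":-0.032,"z":0.018,"rx":0,"ry":0,"rz":0,"fingers":0},
    {"x":0,"y":-0.032,"z":0.018,"rx":0,"ry":0,"rz":0,"fingers":0},
    {"x":0,"y":-0.032,"z":0.018,"rx":0,"ry":0,"rz":0,"fingers":0},
    {"x":0,"y":-0.032,"z":0.018,"rx":0,"ry":0,"rz":0,"fingers":0}
  ]
}}

```text
t: 0.83
tcp_pos: [0.2652, 0.4796, 0.2312]
orientation: [0.029, 0.707, -0.029, 0.706]
wrist_force: [0.7, -0.4, 0.6]
finger_gap: 0.0008
```

Call:
{"op": "move_arm", "data": {
  "targets": [
    {"x":0,"y":-0.032,"z":0.018,"rx":0,"ry":0,"rz":0,"fingers":0},
    {"x":0,"y":-0.032,"z":0.018,"rx":0,"ry":0,"rz":0,"fingers":0},
    {"x":0,"y":-0.032,"z":0.018,"rx":0,"ry":0,"rz":0,"fingers":0},
    {"x":0,"y":-0.032,"z":0.018,"rx":0,"ry":0,"rz":0,"fingers":0},
    {"x":0,"y":-0.032,"z":0.018,"rx":0,"ry":0,"rz":0,"fingers":0}
  ]
}}

```text
t: 1.25
tcp_pos: [0.3416, 0.3126, 0.2315]
orientation: [0.029, 0.706, -0.029, 0.707]
wrist_force: [0.5, 0.2, -0.7]
finger_gap: -0.0001
```

Call:
{"op": "move_arm", "data": {
  "targets": [
    {"x":0,"y":-0.032,"z":0.018,"rx":0,"ry":0,"rz":0,"fingers":0},
    {"x":0,"y":-0.032,"z":0.018,"rx":0,"ry":0,"rz":0,"fingers":0},
    {"x":0,"y":-0.032,"z":0.018,"rx":0,"ry":0,"rz":0,"fingers":0},
    {"x":0,"y":-0.032,"z":0.018,"rx":0,"ry":0,"rz":0,"fingers":0},
    {"x":0,"y":-0.032,"z":0.018,"rx":0,"ry":0,"rz":0,"fingers":0}
  ]
}}

```text
t: 1.67
tcp_pos: [0.418, 0.1458, 0.2316]
orientation: [0.029, 0.706, -0.029, 0.707]
wrist_force: [1.1, 1.0, 1.1]
finger_gap: -0.0001
```

```bash
python3 -c "
from h import *
where()"
```

```text
t 1.67 deck [-0.1284  0.1289] z 0.2316 rotvec left [-0.0009  0.0005 -0.0007] F [1.1 1.  1.1] q [-0.62  0.08  0.2   2.06 -0.02  1.    1.08] gap -0.0001
```

Call:
{"op": "move_arm", "data": {
  "targets": [
    {"x":0,"y":-0.019,"z":0.014,"rx":0,"ry":0,"rz":0,"fingers":0},
    {"x":0,"y":-0.019,"z":0.014,"rx":0,"ry":0,"rz":0,"fingers":0},
    {"x":0.035,"y":0,"z":0,"rx":0,"ry":0,"rz":0,"fingers":0},
    {"x":0.035,"y":0,"z":0,"rx":0,"ry":0,"rz":0,"fingers":0},
    {"x":0.035,"y":0,"z":0,"rx":0,"ry":0,"rz":0,"fingers":0}
  ]
}}

```text
t: 2.08
tcp_pos: [0.4432, 0.107, 0.1258]
orientation: [0.03, 0.706, -0.029, 0.707]
wrist_force: [1.3, 0.1, 0.2]
finger_gap: 0.0001
```

```bash
python3 - <<'E'
from h import *
f=cam("wrist"); cv2.imwrite("pics/w1.png",f["pixels"]); where()
E
```

```text
t 2.13 deck [-0.1051  0.0906] z 0.1196 rotvec left [-0.0012 -0.0097  0.005 ] F [-2.3 -0.8 -4.2] q [-0.53  0.26  0.24  2.17 -0.09  0.74  1.25] gap -0.0003
```

View pics/w1.png

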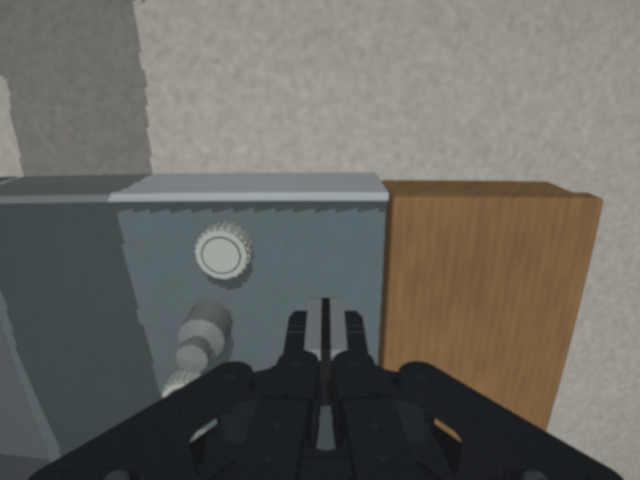

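The wrist view shows the near cap at (222,252), the weight at (207,330) and the closed fingers ahead at about (325,320), behind cap A along the lane. Next is the descent.

Call:
{"op": "move_arm", "data": {
  "targets": [
    {"x":0.015,"y":0,"z":0.002,"rx":0,"ry":0,"rz":0,"fingers":0},
    {"x":0.015,"y":0,"z":0.002,"rx":0,"ry":0,"rz":0,"fingers":0},
    {"x":0.01,"y":0,"z":0,"rx":0,"ry":0,"rz":0,"fingers":0},
    {"x":0,"y":0,"z":0,"rx":0,"ry":0,"rz":0,"fingers":0},
    {"x":0,"y":0,"z":0,"rx":0,"ry":0,"rz":0,"fingers":0}
  ]
}}

```text
t: 2.55
tcp_pos: [0.4464, 0.1071, 0.0867]
orientation: [0.029, 0.707, -0.029, 0.706]
wrist_force: [-0.1, 1.3, -0.3]
finger_gap: -0.0002
```

```bash
python3 -c "
from h import *
where()"
```

```text
t 2.55 deck [-0.097   0.0927] z 0.0867 rotvec left [-0.0009 -0.0003 -0.    ] F [-0.1  1.3 -0.3] q [-0.51  0.32  0.22  2.18 -0.12  0.65  1.28] gap -0.0002
```

Call:
{"op": "move_arm", "data": {
  "targets": [
    {"x":0.011,"y":0,"z":-0.003,"rx":0,"ry":0,"rz":0,"fingers":0},
    {"x":0.01,"y":0,"z":0,"rx":0,"ry":0,"rz":0,"fingers":0},
    {"x":0.009,"y":0,"z":0,"rx":0,"ry":0,"rz":0,"fingers":0},
    {"x":0,"y":-0.005,"z":0,"rx":0,"ry":0,"rz":0,"fingers":0},
    {"x":0,"y":-0.005,"z":0,"rx":0,"ry":0,"rz":0,"fingers":0}
  ]
}}

```text
t: 2.97
tcp_pos: [0.4425, 0.097, 0.0561]
orientation: [0.029, 0.707, -0.029, 0.706]
wrist_force: [-0.3, -0.0, 0.1]
finger_gap: -0.0002
```

```bash
python3 - <<'E'
from h import *
where()
f=cam("wrist"); cv2.imwrite("pics/w2.png",f["pixels"])
E
```

```text
t 2.97 deck [-0.1001  0.0823] z 0.0561 rotvec left [-0.0003 -0.0007  0.0003] F [-0.3 -0.   0.1] q [-0.48  0.37  0.21  2.21 -0.14  0.57  1.32] gap -0.0002
```

View pics/w2.png

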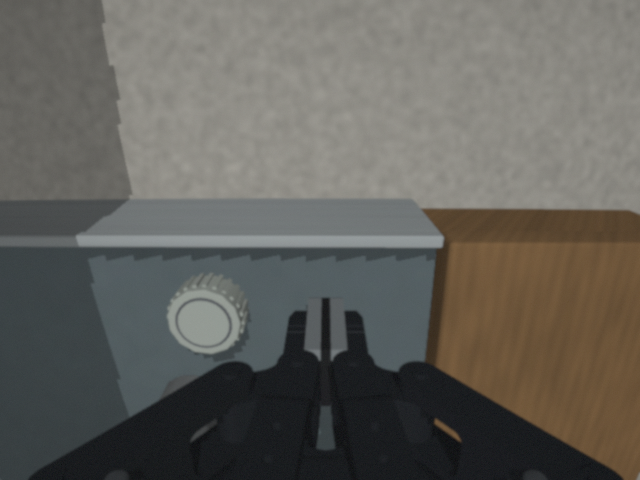

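The cap is at (206,322) and the fingertip front edge at about (325,300). I'll check the lane offset with rays.

```bash
cat >> h.py <<'E'
def todeck(P):
    d=np.load("deck.npz"); return (np.asarray(P)[:,:2]-d["c"])@d["D"].T
E
python3 - <<'E'
from h import *
f=cam("wrist")
print("cap top",todeck(ray(f,[(206,322)],.064)).round(4),"tip proj",proj(f,robot.get_obs()["tcp_pos"]).round(0))
print("tip corners",todeck(ray(f,[(306,298),(345,298),(288,315),(363,315)],.056)).round(4))
E
```

```text
cap top [[-0.1019  0.0357]] tip proj [[326. 318.]]
tip corners [[-0.1082  0.0737]
 [-0.1082  0.089 ]
 [-0.1005  0.0664]
 [-0.1005  0.0963]]
```

Call:
{"op": "move_arm", "data": {
  "targets": [
    {"x":0,"y":-0.005,"z":-0.001,"rx":0,"ry":0,"rz":0,"fingers":0},
    {"x":0,"y":-0.004,"z":0,"rx":0,"ry":0,"rz":0,"fingers":0},
    {"x":0,"y":-0.004,"z":0,"rx":0,"ry":0,"rz":0,"fingers":0},
    {"x":0,"y":-0.004,"z":0,"rx":0,"ry":0,"rz":0,"fingers":0},
    {"x":0,"y":-0.004,"z":0,"rx":0,"ry":0,"rz":0,"fingers":0}
  ]
}}

```text
t: 3.48
tcp_pos: [0.4399, 0.076, 0.0564]
orientation: [0.029, 0.706, -0.029, 0.707]
wrist_force: [-0.4, -0.1, -0.1]
finger_gap: 0.0002
```

Call:
{"op": "move_arm", "data": {
  "targets": [
    {"x":0,"y":-0.005,"z":0,"rx":0,"ry":0,"rz":0,"fingers":0},
    {"x":0,"y":-0.006,"z":0,"rx":0,"ry":0,"rz":0,"fingers":0},
    {"x":0,"y":-0.007,"z":0,"rx":0,"ry":0,"rz":0,"fingers":0},
    {"x":0,"y":-0.007,"z":0,"rx":0,"ry":0,"rz":0,"fingers":0},
    {"x":0,"y":-0.007,"z":0,"rx":0,"ry":0,"rz":0,"fingers":0}
  ]
}}

```text
t: 3.9
tcp_pos: [0.4372, 0.0438, 0.0563]
orientation: [0.029, 0.706, -0.029, 0.707]
wrist_force: [0.2, -0.2, 0.4]
finger_gap: -0.0001
```

```bash
cat >> h.py <<'E'
def caps(f,lo=120):
    "white blobs in wrist view -> deck position at cap-top height"
    p=f["pixels"].astype(int); h=cv2.cvtColor(f["pixels"],cv2.COLOR_BGR2HSV)
    m=((p.min(2)>lo)&(h[...,1]<40)).astype(np.uint8); m=cv2.morphologyEx(m,cv2.MORPH_OPEN,np.ones((5,5)))
    k,_,st,c=cv2.connectedComponentsWithStats(m)
    for i in range(1,k):
        if 800<st[i,4]<9000: print("blob",c[i].round(0),st[i,2:],todeck(ray(f,[c[i]],.062)).round(4))
E
python3 - <<'E'
from h import *
where(); f=cam("wrist"); cv2.imwrite("pics/w3.png",f["pixels"]); caps(f)
E
```

```text
t 3.9 deck [-0.101   0.0288] z 0.0563 rotvec left [-0.0011  0.0001 -0.0001] F [ 0.2 -0.2  0.4] q [-0.38  0.35  0.22  2.24 -0.14  0.56  1.43] gap -0.0001
blob [ 16. 139.] [  44  153 4589] [[-0.1732 -0.0785]]
blob [385. 242.] [ 386   17 5182] [[-0.135   0.0503]]
blob [254. 321.] [  70   71 3346] [[-0.1026  0.0017]]
```

View pics/w3.png

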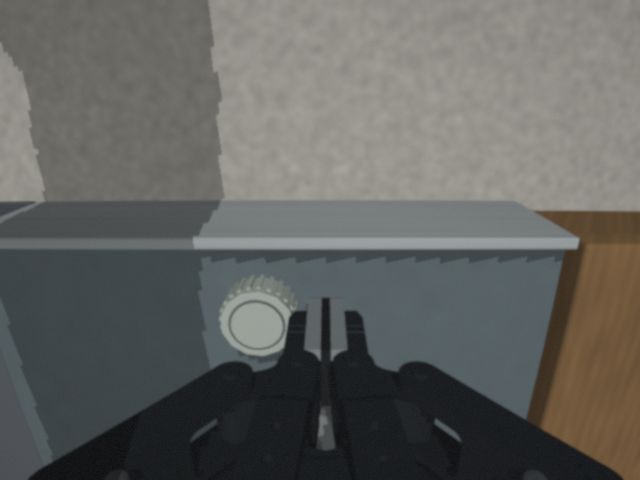

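The cap is at (254,321), in contact and centred on the finger. I'll keep pushing.

Call:
{"op": "move_arm", "data": {
  "targets": [
    {"x":0,"y":-0.009,"z":0,"rx":0,"ry":0,"rz":0,"fingers":0},
    {"x":0,"y":-0.01,"z":0,"rx":0,"ry":0,"rz":0,"fingers":0},
    {"x":0,"y":-0.01,"z":0,"rx":0,"ry":0,"rz":0,"fingers":0},
    {"x":0,"y":-0.01,"z":0,"rx":0,"ry":0,"rz":0,"fingers":0},
    {"x":0,"y":-0.009,"z":0,"rx":0,"ry":0,"rz":0,"fingers":0}
  ]
}}

```text
t: 4.37
tcp_pos: [0.4331, -0.0046, 0.0563]
orientation: [0.029, 0.707, -0.03, 0.706]
wrist_force: [0.0, 1.2, 0.4]
finger_gap: -0.0004
```

```bash
python3 - <<'E'
from h import *
where(); f=cam("wrist"); cv2.imwrite("pics/w4.png",f["pixels"]); caps(f,90)
E
```

```text
t 4.37 deck [-0.1012 -0.0198] z 0.0563 rotvec left [-0.0017 -0.0001  0.0001] F [0.  1.2 0.4] q [-0.27  0.35  0.22  2.26 -0.14  0.55  1.55] gap -0.0004
blob [254. 323.] [  71   66 3335] [[-0.102  -0.0472]]
```

Call:
{"op": "move_arm", "data": {
  "targets": [
    {"x":0,"y":-0.01,"z":0,"rx":0,"ry":0,"rz":0,"fingers":0},
    {"x":0,"y":-0.01,"z":0,"rx":0,"ry":0,"rz":0,"fingers":0},
    {"x":0,"y":-0.01,"z":0,"rx":0,"ry":0,"rz":0,"fingers":0},
    {"x":0,"y":-0.01,"z":0,"rx":0,"ry":0,"rz":0,"fingers":0},
    {"x":0,"y":-0.01,"z":0,"rx":0,"ry":0,"rz":0,"fingers":0}
  ]
}}

```text
t: 4.83
tcp_pos: [0.429, -0.0542, 0.0563]
orientation: [0.029, 0.707, -0.029, 0.706]
wrist_force: [0.3, -0.1, -1.0]
finger_gap: -0.0002
```

Call:
{"op": "move_arm", "data": {
  "targets": [
    {"x":0,"y":-0.01,"z":0,"rx":0,"ry":0,"rz":0,"fingers":0},
    {"x":0,"y":-0.01,"z":0,"rx":0,"ry":0,"rz":0,"fingers":0},
    {"x":0,"y":-0.01,"z":0,"rx":0,"ry":0,"rz":0,"fingers":0},
    {"x":0,"y":-0.01,"z":0,"rx":0,"ry":0,"rz":0,"fingers":0},
    {"x":0,"y":-0.01,"z":0,"rx":0,"ry":0,"rz":0,"fingers":0}
  ]
}}

```text
t: 5.25
tcp_pos: [0.425, -0.1039, 0.0563]
orientation: [0.029, 0.706, -0.029, 0.707]
wrist_force: [0.7, -0.7, -0.8]
finger_gap: -0.0005
```

```bash
python3 - <<'E'
from h import *
where(); f=cam("wrist"); cv2.imwrite("pics/w5.png",f["pixels"]); caps(f,90)
E
```

```text
t 5.25 deck [-0.1011 -0.1194] z 0.0563 rotvec left [-0.0008  0.0003 -0.0001] F [ 0.7 -0.7 -0.8] q [-0.05  0.35  0.24  2.25 -0.15  0.55  1.79] gap -0.0005
```

View pics/w5.png

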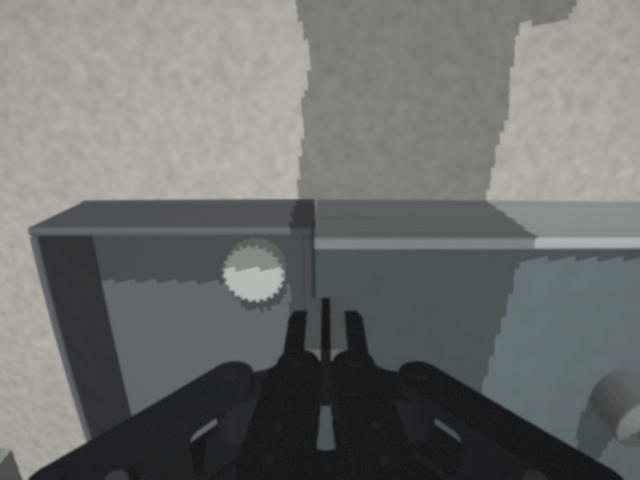

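Cap A is in the bin at (254,272). Next: lift, cross over the weight and go behind cap B.

Call:
{"op": "move_arm", "data": {
  "targets": [
    {"x":-0.025,"y":0,"z":0,"rx":0,"ry":0,"rz":0,"fingers":0},
    {"x":-0.025,"y":0,"z":0,"rx":0,"ry":0,"rz":0,"fingers":0},
    {"x":-0.025,"y":0,"z":0,"rx":0,"ry":0,"rz":0,"fingers":0},
    {"x":0,"y":0.028,"z":0.017,"rx":0,"ry":0,"rz":0,"fingers":0},
    {"x":0,"y":0.028,"z":0.017,"rx":0,"ry":0,"rz":0,"fingers":0}
  ]
}}

```text
t: 5.72
tcp_pos: [0.4644, -0.051, 0.1331]
orientation: [0.031, 0.705, -0.031, 0.708]
wrist_force: [0.6, -0.1, -0.8]
finger_gap: 0.0
```

Call:
{"op": "move_arm", "data": {
  "targets": [
    {"x":0,"y":0.028,"z":0.017,"rx":0,"ry":0,"rz":0,"fingers":0},
    {"x":0,"y":0.028,"z":0.017,"rx":0,"ry":0,"rz":0,"fingers":0},
    {"x":0,"y":0.03,"z":0.016,"rx":0,"ry":0,"rz":0,"fingers":0},
    {"x":0,"y":0.03,"z":0.016,"rx":0,"ry":0,"rz":0,"fingers":0},
    {"x":0,"y":0,"z":0,"rx":0,"ry":0,"rz":0,"fingers":0}
  ]
}}

```text
t: 6.13
tcp_pos: [0.5422, 0.0676, 0.1313]
orientation: [0.027, 0.705, -0.025, 0.708]
wrist_force: [0.4, 1.5, -0.2]
finger_gap: 0.0003
```

```bash
python3 - <<'E'
from h import *
where(); f=cam("wrist"); cv2.imwrite("pics/w6.png",f["pixels"]); caps(f,110)
E
```

```text
t 6.13 deck [0.0017 0.0611] z 0.1313 rotvec left [ 0.0084  0.0031 -0.0039] F [ 0.4  1.5 -0.2] q [-0.35  0.37  0.19  1.96 -0.1   0.82  1.39] gap 0.0003
blob [243. 154.] [  54   53 2147] [[-0.0527  0.0186]]
blob [219. 245.] [  57   56 2514] [[-0.0025  0.0026]]
blob [234. 323.] [  52   54 2255] [[0.0474 0.0074]]
blob [ 43. 435.] [ 120   79 5875] [[ 0.1471 -0.1424]]
```

View pics/w6.png

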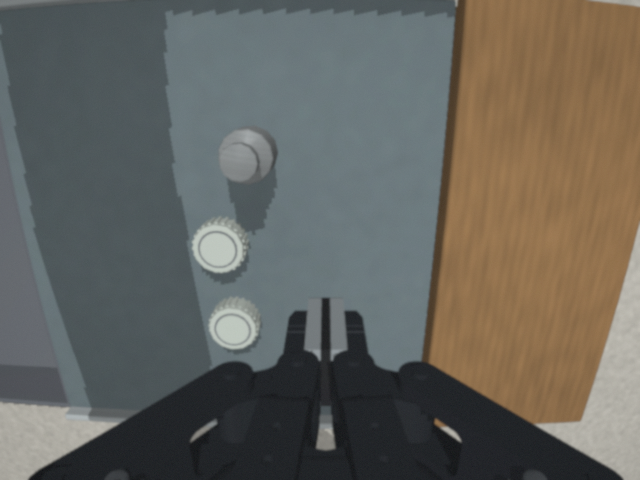

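The view shows the weight at (243,154), cap B at (219,245) and cap C at (234,323), all undisturbed. I'll descend behind B.

Call:
{"op": "move_arm", "data": {
  "targets": [
    {"x":0,"y":0,"z":0,"rx":0,"ry":0,"rz":0,"fingers":0},
    {"x":0.02,"y":0,"z":-0.001,"rx":0,"ry":0,"rz":0,"fingers":0},
    {"x":0.015,"y":0,"z":0,"rx":0,"ry":0,"rz":0,"fingers":0},
    {"x":0.015,"y":0,"z":0,"rx":0,"ry":0,"rz":0,"fingers":0},
    {"x":0,"y":0,"z":0,"rx":0,"ry":0,"rz":0,"fingers":0}
  ]
}}

```text
t: 6.6
tcp_pos: [0.5349, 0.058, 0.0788]
orientation: [0.029, 0.709, -0.031, 0.704]
wrist_force: [0.4, -1.0, 0.1]
finger_gap: 0.0001
```

```bash
python3 -c "
from h import *
where()"
```

```text
t 6.6 deck [-0.0048  0.051 ] z 0.0788 rotvec left [-0.0034 -0.006   0.0023] F [ 0.4 -1.   0.1] q [-0.33  0.44  0.19  2.   -0.12  0.71  1.41] gap 0.0001
```

Call:
{"op": "move_arm", "data": {
  "targets": [
    {"x":0.01,"y":0,"z":0,"rx":0,"ry":0,"rz":0,"fingers":0},
    {"x":0.01,"y":0,"z":0,"rx":0,"ry":0,"rz":0,"fingers":0},
    {"x":0.005,"y":0,"z":0,"rx":0,"ry":0,"rz":0,"fingers":0},
    {"x":0,"y":0,"z":0,"rx":0,"ry":0,"rz":0,"fingers":0},
    {"x":0,"y":0,"z":0,"rx":0,"ry":0,"rz":0,"fingers":0}
  ]
}}

```text
t: 7.02
tcp_pos: [0.5378, 0.0602, 0.0562]
orientation: [0.029, 0.707, -0.029, 0.706]
wrist_force: [-0.6, -0.5, 0.4]
finger_gap: -0.0002
```

```bash
python3 -c "
from h import *
where(); caps(cam('wrist'),110)"
```

```text
t 7.02 deck [-0.002   0.0533] z 0.0562 rotvec left [-0.0011 -0.0003  0.0001] F [-0.6 -0.5  0.4] q [-0.33  0.48  0.18  2.01 -0.13  0.66  1.42] gap -0.0002
blob [221. 203.] [  86   87 5260] [[-0.0502  0.0174]]
blob [195. 320.] [  78   80 4876] [[-0.0037  0.0033]]
```

Call:
{"op": "move_arm", "data": {
  "targets": [
    {"x":0,"y":-0.006,"z":-0.001,"rx":0,"ry":0,"rz":0,"fingers":0},
    {"x":0,"y":-0.005,"z":0,"rx":0,"ry":0,"rz":0,"fingers":0},
    {"x":0,"y":-0.004,"z":0,"rx":0,"ry":0,"rz":0,"fingers":0},
    {"x":0,"y":-0.004,"z":0,"rx":0,"ry":0,"rz":0,"fingers":0},
    {"x":0,"y":-0.004,"z":0,"rx":0,"ry":0,"rz":0,"fingers":0}
  ]
}}

```text
t: 7.48
tcp_pos: [0.535, 0.0368, 0.0565]
orientation: [0.029, 0.706, -0.029, 0.707]
wrist_force: [0.2, -0.1, -0.6]
finger_gap: 0.0
```

Call:
{"op": "move_arm", "data": {
  "targets": [
    {"x":0,"y":-0.004,"z":0,"rx":0,"ry":0,"rz":0,"fingers":0},
    {"x":0,"y":-0.006,"z":0,"rx":0,"ry":0,"rz":0,"fingers":0},
    {"x":0,"y":-0.008,"z":0,"rx":0,"ry":0,"rz":0,"fingers":0},
    {"x":0,"y":-0.01,"z":0,"rx":0,"ry":0,"rz":0,"fingers":0},
    {"x":0,"y":-0.01,"z":0,"rx":0,"ry":0,"rz":0,"fingers":0}
  ]
}}

```text
t: 7.9
tcp_pos: [0.5318, -0.0014, 0.0563]
orientation: [0.029, 0.706, -0.029, 0.707]
wrist_force: [0.6, 0.8, -0.7]
finger_gap: 0.0003
```

Call:
{"op": "move_arm", "data": {
  "targets": [
    {"x":0,"y":-0.01,"z":0,"rx":0,"ry":0,"rz":0,"fingers":0},
    {"x":0,"y":-0.01,"z":0,"rx":0,"ry":0,"rz":0,"fingers":0},
    {"x":0,"y":-0.01,"z":0,"rx":0,"ry":0,"rz":0,"fingers":0},
    {"x":0,"y":-0.01,"z":0,"rx":0,"ry":0,"rz":0,"fingers":0},
    {"x":0,"y":-0.01,"z":0,"rx":0,"ry":0,"rz":0,"fingers":0}
  ]
}}

```text
t: 8.32
tcp_pos: [0.5276, -0.0514, 0.0563]
orientation: [0.029, 0.706, -0.029, 0.707]
wrist_force: [-0.6, 0.2, 0.8]
finger_gap: -0.0001
```

```bash
python3 -c "
from h import *
where(); caps(cam('wrist'),90)"
```

```text
t 8.32 deck [-0.0031 -0.0587] z 0.0563 rotvec left [-0.0012  0.     -0.0001] F [-0.6  0.2  0.8] q [-0.13  0.46  0.18  2.04 -0.13  0.65  1.63] gap -0.0001
blob [256. 321.] [  81   84 4986] [[-0.0045 -0.085 ]]
```

Cap B is still centred on the finger at y = -0.085. Next: push it off, lift and go to cap C.

Call:
{"op": "move_arm", "data": {
  "targets": [
    {"x":0,"y":-0.01,"z":0,"rx":0,"ry":0,"rz":0,"fingers":0},
    {"x":0,"y":-0.01,"z":0,"rx":0,"ry":0,"rz":0,"fingers":0},
    {"x":0,"y":-0.01,"z":0,"rx":0,"ry":0,"rz":0,"fingers":0},
    {"x":0,"y":-0.01,"z":0,"rx":0,"ry":0,"rz":0,"fingers":0},
    {"x":0,"y":-0.01,"z":0,"rx":0,"ry":0,"rz":0,"fingers":0}
  ]
}}

```text
t: 8.78
tcp_pos: [0.5237, -0.1008, 0.0565]
orientation: [0.029, 0.706, -0.029, 0.707]
wrist_force: [1.2, 0.4, -0.5]
finger_gap: -0.0001
```

Call:
{"op": "move_arm", "data": {
  "targets": [
    {"x":0,"y":-0.01,"z":0,"rx":0,"ry":0,"rz":0,"fingers":0},
    {"x":0,"y":-0.003,"z":0,"rx":0,"ry":0,"rz":0,"fingers":0},
    {"x":0,"y":0,"z":0,"rx":0,"ry":0,"rz":0,"fingers":0}
  ]
}}

```text
t: 9.03
tcp_pos: [0.5222, -0.1146, 0.0562]
orientation: [0.03, 0.707, -0.03, 0.706]
wrist_force: [-0.9, 0.6, -0.1]
finger_gap: 0.0
```

```bash
python3 - <<'E'
from h import *
where(); f=cam("wrist"); cv2.imwrite("pics/w7.png",f["pixels"]); caps(f,90)
E
```

```text
t 9.03 deck [-0.0033 -0.1221] z 0.0562 rotvec left [-0.0032 -0.0001  0.0005] F [-0.9  0.6 -0.1] q [-0.01  0.47  0.19  2.03 -0.14  0.65  1.75] gap 0.0
```

View pics/w7.png

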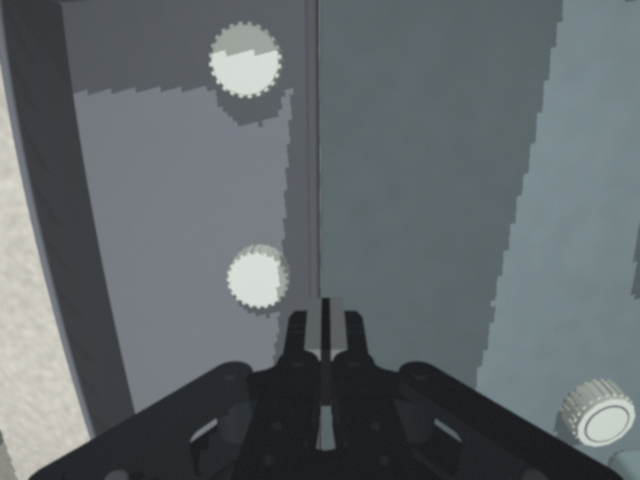

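Caps A (245,60) and B (258,277) are both in the bin, and C remains at (600,412).

Call:
{"op": "move_arm", "data": {
  "targets": [
    {"x":-0.025,"y":0,"z":0,"rx":0,"ry":0,"rz":0,"fingers":0},
    {"x":-0.025,"y":0,"z":0,"rx":0,"ry":0,"rz":0,"fingers":0},
    {"x":-0.025,"y":0,"z":0,"rx":0,"ry":0,"rz":0,"fingers":0},
    {"x":0,"y":0.03,"z":0.009,"rx":0,"ry":0,"rz":0,"fingers":0},
    {"x":0,"y":0.03,"z":0.009,"rx":0,"ry":0,"rz":0,"fingers":0}
  ]
}}

```text
t: 9.5
tcp_pos: [0.5464, -0.0554, 0.1333]
orientation: [0.031, 0.705, -0.031, 0.708]
wrist_force: [1.4, 0.0, -0.8]
finger_gap: -0.0004
```

Call:
{"op": "move_arm", "data": {
  "targets": [
    {"x":0,"y":0.03,"z":0.009,"rx":0,"ry":0,"rz":0,"fingers":0},
    {"x":0,"y":0.03,"z":0.008,"rx":0,"ry":0,"rz":0,"fingers":0},
    {"x":0,"y":0.03,"z":0.008,"rx":0,"ry":0,"rz":0,"fingers":0},
    {"x":0,"y":0.028,"z":0.008,"rx":0,"ry":0,"rz":0,"fingers":0},
    {"x":0,"y":0,"z":0,"rx":0,"ry":0,"rz":0,"fingers":0}
  ]
}}

```text
t: 9.92
tcp_pos: [0.5894, 0.0693, 0.1311]
orientation: [0.027, 0.706, -0.024, 0.707]
wrist_force: [1.2, 1.2, -0.6]
finger_gap: 0.0
```

Call:
{"op": "move_arm", "data": {
  "targets": [
    {"x":0,"y":0,"z":0,"rx":0,"ry":0,"rz":0,"fingers":0},
    {"x":0,"y":0,"z":0,"rx":0,"ry":0,"rz":0,"fingers":0}
  ]
}}

```text
t: 10.08
tcp_pos: [0.5875, 0.0601, 0.1309]
orientation: [0.029, 0.707, -0.029, 0.706]
wrist_force: [0.6, -0.7, 0.9]
finger_gap: 0.0003
```

```bash
python3 - <<'E'
from h import *
where(); f=cam("wrist"); cv2.imwrite("pics/w8.png",f["pixels"]); caps(f,110)
E
```

```text
t 10.08 deck [0.0475 0.0573] z 0.1309 rotvec left [-0.0001 -0.0009  0.0006] F [ 0.6 -0.7  0.9] q [-0.3   0.44  0.17  1.85 -0.09  0.86  1.4 ] gap 0.0003
blob [246.  53.] [  57   48 2125] [[-0.0566  0.0192]]
blob [235. 255.] [  56   57 2524] [[0.0486 0.0072]]
blob [300. 324.] [  45   55 1290] [[0.0932 0.0425]]
```

View pics/w8.png

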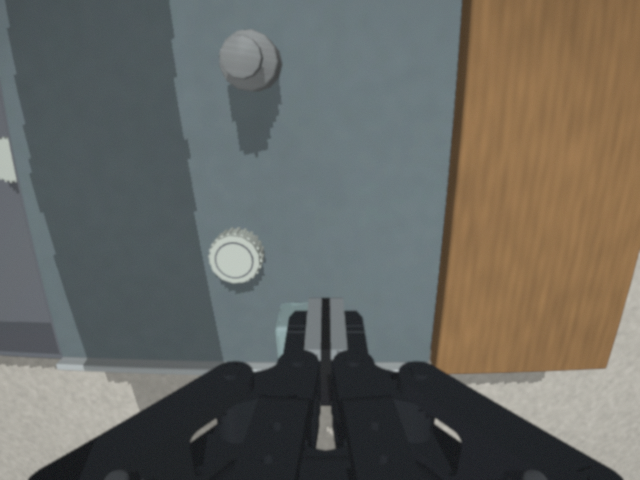

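C is at (235,255) on deck (0.0486, 0.0072), the jar is at about (300,320) with its near face at x≈0.083, so there is clearance. Descending.

Call:
{"op": "move_arm", "data": {
  "targets": [
    {"x":0.015,"y":0,"z":0,"rx":0,"ry":0,"rz":0,"fingers":0},
    {"x":0.015,"y":0,"z":0,"rx":0,"ry":0,"rz":0,"fingers":0},
    {"x":0.015,"y":0,"z":0,"rx":0,"ry":0,"rz":0,"fingers":0},
    {"x":0.01,"y":0,"z":0,"rx":0,"ry":0,"rz":0,"fingers":0},
    {"x":0.01,"y":0,"z":0,"rx":0,"ry":0,"rz":0,"fingers":0}
  ]
}}

```text
t: 10.55
tcp_pos: [0.5877, 0.0588, 0.0656]
orientation: [0.03, 0.707, -0.03, 0.706]
wrist_force: [-1.1, 0.3, -0.3]
finger_gap: -0.0002
```

Call:
{"op": "move_arm", "data": {
  "targets": [
    {"x":0.006,"y":0,"z":0,"rx":0,"ry":0,"rz":0,"fingers":0},
    {"x":0.003,"y":0,"z":0,"rx":0,"ry":0,"rz":0,"fingers":0},
    {"x":0,"y":0,"z":0,"rx":0,"ry":0,"rz":0,"fingers":0},
    {"x":0,"y":0,"z":0,"rx":0,"ry":0,"rz":0,"fingers":0}
  ]
}}

```text
t: 10.88
tcp_pos: [0.5884, 0.0601, 0.0576]
orientation: [0.029, 0.706, -0.029, 0.707]
wrist_force: [0.6, 0.0, 0.6]
finger_gap: -0.0002
```

```bash
python3 -c "
from h import *
where(); caps(cam('wrist'),110)"
```

```text
t 10.88 deck [0.0483 0.0574] z 0.0576 rotvec left [-0.0011  0.0006 -0.0002] F [0.6 0.  0.6] q [-0.29  0.54  0.15  1.89 -0.12  0.72  1.42] gap -0.0002
blob [181.  29.] [  67   63 3505] [[-0.0563  0.0124]]
blob [230.  28.] [  40   67 1387] [[-0.056   0.0282]]
blob [199. 320.] [  78   81 4956] [[0.0475 0.0082]]
blob [ 20. 459.] [  55   44 1624] [[ 0.1307 -0.0953]]
```

Aligned with C. Pushing along the lane.

Call:
{"op": "move_arm", "data": {
  "targets": [
    {"x":0.001,"y":-0.006,"z":0,"rx":0,"ry":0,"rz":0,"fingers":0},
    {"x":0,"y":-0.005,"z":0,"rx":0,"ry":0,"rz":0,"fingers":0},
    {"x":0,"y":-0.004,"z":0,"rx":0,"ry":0,"rz":0,"fingers":0},
    {"x":0,"y":-0.004,"z":0,"rx":0,"ry":0,"rz":0,"fingers":0},
    {"x":0,"y":-0.004,"z":0,"rx":0,"ry":0,"rz":0,"fingers":0}
  ]
}}

```text
t: 11.35
tcp_pos: [0.5861, 0.0365, 0.0564]
orientation: [0.029, 0.706, -0.029, 0.707]
wrist_force: [-0.5, -0.2, -0.5]
finger_gap: -0.0
```

Call:
{"op": "move_arm", "data": {
  "targets": [
    {"x":0,"y":-0.004,"z":0,"rx":0,"ry":0,"rz":0,"fingers":0},
    {"x":0,"y":-0.006,"z":0,"rx":0,"ry":0,"rz":0,"fingers":0},
    {"x":0,"y":-0.008,"z":0,"rx":0,"ry":0,"rz":0,"fingers":0},
    {"x":0,"y":-0.01,"z":0,"rx":0,"ry":0,"rz":0,"fingers":0},
    {"x":0,"y":-0.01,"z":0,"rx":0,"ry":0,"rz":0,"fingers":0}
  ]
}}

```text
t: 11.77
tcp_pos: [0.5829, -0.0017, 0.0563]
orientation: [0.029, 0.706, -0.029, 0.707]
wrist_force: [0.1, 0.6, 0.5]
finger_gap: 0.0001
```

Call:
{"op": "move_arm", "data": {
  "targets": [
    {"x":0,"y":-0.01,"z":0,"rx":0,"ry":0,"rz":0,"fingers":0},
    {"x":0,"y":-0.01,"z":0,"rx":0,"ry":0,"rz":0,"fingers":0},
    {"x":0,"y":-0.01,"z":0,"rx":0,"ry":0,"rz":0,"fingers":0},
    {"x":0,"y":-0.01,"z":0,"rx":0,"ry":0,"rz":0,"fingers":0},
    {"x":0,"y":-0.01,"z":0,"rx":0,"ry":0,"rz":0,"fingers":0}
  ]
}}

```text
t: 12.18
tcp_pos: [0.5788, -0.0516, 0.0563]
orientation: [0.029, 0.706, -0.029, 0.706]
wrist_force: [0.1, 0.9, -0.4]
finger_gap: 0.0001
```

```bash
python3 -c "
from h import *
where(); caps(cam('wrist'),90)"
```

```text
t 12.18 deck [ 0.0479 -0.0547] z 0.0563 rotvec left [-0.0012 -0.     -0.    ] F [ 0.1  0.9 -0.4] q [-0.1   0.53  0.15  1.92 -0.12  0.7   1.61] gap 0.0001
blob [256. 322.] [  78   83 4820] [[ 0.047 -0.081]]
blob [ 31. 453.] [  84   48 2657] [[ 0.1237 -0.1977]]
```

Call:
{"op": "move_arm", "data": {
  "targets": [
    {"x":0,"y":-0.01,"z":0,"rx":0,"ry":0,"rz":0,"fingers":0},
    {"x":0,"y":-0.01,"z":0,"rx":0,"ry":0,"rz":0,"fingers":0},
    {"x":0,"y":-0.01,"z":0,"rx":0,"ry":0,"rz":0,"fingers":0},
    {"x":0,"y":-0.01,"z":0,"rx":0,"ry":0,"rz":0,"fingers":0},
    {"x":0,"y":-0.01,"z":0,"rx":0,"ry":0,"rz":0,"fingers":0}
  ]
}}

```text
t: 12.65
tcp_pos: [0.5747, -0.1013, 0.0563]
orientation: [0.029, 0.706, -0.029, 0.707]
wrist_force: [-0.2, 3.4, 6.7]
finger_gap: -0.0
```

Call:
{"op": "move_arm", "data": {
  "targets": [
    {"x":0,"y":-0.01,"z":0,"rx":0,"ry":0,"rz":0,"fingers":0},
    {"x":0,"y":-0.006,"z":0,"rx":0,"ry":0,"rz":0,"fingers":0},
    {"x":0,"y":0,"z":0,"rx":0,"ry":0,"rz":0,"fingers":0},
    {"x":0,"y":0,"z":0,"rx":0,"ry":0,"rz":0,"fingers":0}
  ]
}}

```text
t: 12.98
tcp_pos: [0.5732, -0.1167, 0.0561]
orientation: [0.03, 0.707, -0.03, 0.706]
wrist_force: [-0.5, 0.6, 1.6]
finger_gap: 0.0
```

Call:
{"op": "move_arm", "data": {
  "targets": [
    {"x":-0.03,"y":0,"z":0,"rx":0,"ry":0,"rz":0,"fingers":0},
    {"x":-0.035,"y":0,"z":0,"rx":0,"ry":0,"rz":0,"fingers":0},
    {"x":-0.035,"y":0,"z":0,"rx":0,"ry":0,"rz":0,"fingers":0},
    {"x":-0.035,"y":0,"z":0,"rx":0,"ry":0,"rz":0,"fingers":0},
    {"x":0,"y":0,"z":0,"rx":0,"ry":0,"rz":0,"fingers":0}
  ]
}}

```text
t: 13.4
tcp_pos: [0.5778, -0.1163, 0.1986]
orientation: [0.029, 0.702, -0.029, 0.711]
wrist_force: [0.4, 0.2, -0.3]
finger_gap: 0.0001
```

Call:
{"op": "move_arm", "data": {
  "targets": [
    {"x":0,"y":0,"z":0,"rx":0,"ry":0,"rz":0,"fingers":0},
    {"x":0,"y":0,"z":0,"rx":0,"ry":0,"rz":0,"fingers":0},
    {"x":0,"y":0,"z":0,"rx":0,"ry":0,"rz":0,"fingers":0},
    {"x":0,"y":0,"z":0,"rx":0,"ry":0,"rz":0,"fingers":0},
    {"x":0,"y":0,"z":0,"rx":0,"ry":0,"rz":0,"fingers":0}
  ]
}}

```text
t: 13.82
tcp_pos: [0.5727, -0.116, 0.1899]
orientation: [0.029, 0.707, -0.029, 0.706]
wrist_force: [-0.3, -1.2, 0.6]
finger_gap: 0.0
```

```bash
python3 - <<'E'
from h import *
where(); f=cam("side"); g=cam("wrist")
c=cv2.resize(f["pixels"],(480,360)); 
cv2.imwrite("pics/fin.png",np.hstack([f["pixels"][140:380,200:600],cv2.resize(g["pixels"],(320,240))]))
E
```

```text
t 13.82 deck [ 0.0471 -0.1194] z 0.1899 rotvec left [-0.0007 -0.0027 -0.0001] F [-0.3 -1.2  0.6] q [-0.02  0.36  0.19  1.81 -0.08  0.98  1.69] gap 0.0
```

View pics/fin.png

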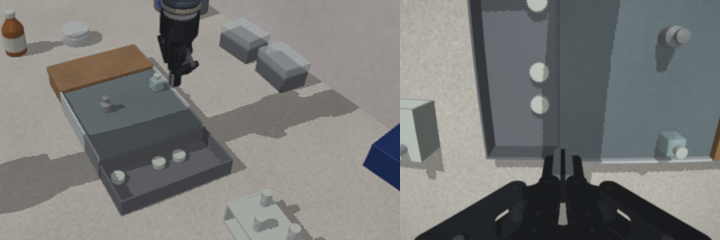

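All three caps are in the bin, with the weight and jar standing. One numeric check before handing in.

```bash
python3 - <<'E'
from h import *
f=cam("side"); p=f["pixels"]; ref=cv2.imread("pics/side0.png")
m=(p.min(2)>150).astype(np.uint8); m[:270]=0;m[345:]=0;m[:,:305]=0;m[:,420:]=0
k,_,st,c=cv2.connectedComponentsWithStats(m)
for i in range(1,k):
    if 30<st[i,4]<400:
        d=todeck(ray(f,[c[i]],.017))[0]; print("cap",c[i].round(1),st[i,2:],"bin frame",(d-[0,-.186]).round(4))
# bystander displacement in pixels via template matching
for n,(x,y,w,h) in dict(weight=(297,232,20,28),jar=(345,208,24,28),beaker=(380,412,52,60),rack=(420,325,110,112),bottle=(198,148,32,50),dishes=(258,160,36,28)).items():
    r=cv2.matchTemplate(p[y-8:y+h+8,x-8:x+w+8],ref[y:y+h,x:x+w],cv2.TM_CCOEFF_NORMED); _,v,_,l=cv2.minMaxLoc(r); print(n,"shift px",l[0]-8,l[1]-8,round(v,2))
E
```

```text
cap [379.3 294.8] [11  7 52] bin frame [0.051  0.0256]
cap [358.7 301.4] [12  8 63] bin frame [-0.0011  0.028 ]
cap [319.2 314.3] [ 9  9 51] bin frame [-0.097   0.0313]
weight shift px -2 0 0.45
jar shift px 0 0 0.75
beaker shift px 0 0 1.0
rack shift px 0 0 1.0
bottle shift px 0 0 0.95
dishes shift px 0 0 0.78
```

```bash
python3 -c "
from h import *
print(robot.sign_off()); where()"
```

```text
the job is handed in; nothing more can be done
None
the job is handed in; nothing more can be done
```

I swept the three caps one at a time along their lanes with the closed fingers, off the -y end of the deck and into the bin. I lifted the arm clear, and handed the job in at about 14 s of the 51 s allowed.

**Caps:** the last side view puts all three inside the bin, at (0.051, 0.026), (-0.001, 0.028) and (-0.097, 0.031) m in its frame. These positions assume the caps lie flat on the bin floor. I did not measure their height, but the picture shows them down in the bin.

**Contact:** there is no reading of the force on the caps themselves. Wrist force stayed near noise (1–2 N), apart from one reading of about 7 N as the third cap was going over the edge.

**Bystanders:** picture matching against the start showed no shift for the jar, beaker, rack, bottle and dishes. The match was weaker for the jar and dishes (0.75 and 0.78) than for the others (0.95 or more).

**Disagreement:** the weight gave a -2 px shift on a poor match (0.45), so that result is unreliable. I put it down to the arm's shadow having moved off it. The wrist-camera positions before and after agree within about 4 mm, and the fingers never came near it.

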